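# Turn the circuit board over in its holder and flip its lock

## Task

The circuit board in the tilting holder has its chips up: push it over about its axle with your fingertips, light pushes only, until it lies level with the solder side up, and only then push the red-balled lock lever over, away from the robot, as far as it goes. Grip nothing, do not lift or shove the holder, and leave everything around it where it is.

Things in the scene. Friction and masses are not known exactly. Their poses are not given: they have to be found in the camera images.
- holder: Loose board holder, 1.6 kg, standing on a brown cardboard mat 3 mm thick: dark steel base plate 130 (x) x 250 (y) x 8 mm and two blue posts (30 x 12 mm, top 125 mm above its underside) at y = +-96 mm. Origin: centre of the base's underside; z up; x points away from the robot (yaw within about 0.6 rad of world x), y to the left. The board's axle runs along its y axis, 110 mm above the origin.
- board (a joint): Turn of the board carrier about the axle, rad; end stops at 0 (level, chips up) and 3.14 (level, solder side up). Starts at 0 to 0.5. As it grows, the edge that starts far from the robot goes down and under the axle; the near edge rises and comes over the top to the far side. Stiff hinge: about 1 N at the edge turns it, it stays where it is left.
- edge_a (a point): Middle of the frame bar that starts far from the robot, 55 mm from the axle, mid-thickness. The carrier is an aluminium frame 120 mm across the axle x 160 mm along it, bars 10 mm wide and 8 mm thick, centred on the axle, round a green board 3 mm thick: black chips to 10 mm high on one side, silver solder dots on the other.
- edge_b (a point): Middle of the other frame bar, which starts near the robot, 55 mm from the axle. Push either bar along its arc: rubber fingertips pressing towards the axle jam it (straight down on a steep board, or sideways on a flat one).
- lock (a joint): Turn of the lock lever, rad, about the same axle line, outside the left (+y) post. 0: leans 0.7 rad towards the robot from upright (open); 1.4: leans 0.7 rad away from it (locked, end stop). Starts between 0 and 0.3, stays where it is left, about 1 N at the ball moves it. It swings in a plane at holder y = 124 mm.
- lock_ball (a point): Centre of the red ball, 22 mm in diameter, at the end of the lever's 8 mm steel rod, 65 mm from the axle line, at holder y = 124 mm.
- flux: Amber flux bottle, 28 mm wide, 65 mm tall, upright on the mat beyond the holder; origin under its centre. Leave alone.
- solder_spool: Steel-grey solder spool, 54 mm wide, 38 mm tall, on the mat beyond the holder; origin under its centre. Leave alone.
- screwdriver: Yellow-handled screwdriver, 150 mm long, lying on the mat on the robot's side of the holder. Leave alone.
- parts_tray: Grey open parts tray, 70 x 100 x 25 mm, on the mat beyond the holder; origin under its centre. Leave alone.
- tumbler: Glass tumbler, 68 mm wide, 85 mm tall, on the table to the right of the mat; origin under its centre. Leave alone.

How it is judged:
On the way, in this order (a step that is already met when the one before it is completed fails the run):
1. the board lies solder side up, with the lock still open (value of joint board above 3 rad and value of joint lock below 0.8 rad), for 0.2 s.
2. the lock lever is pushed over (value of joint lock above 1.2 rad), for 0.2 s.
At the end, for the whole second after the job is handed in: The board is within 0.14 rad (8 degrees) of its solder-side-up stop, the lock lever within 0.2 rad of its locked stop, the holder stands flat within 30 mm of where it was, and each thing around it is within 20 mm of where it was (value of joint board above 3 rad and value of joint lock above 1.2 rad and angle between holder's own z axis and vertical below 0.05 rad and distance of holder from where it was at the start of the episode below 0.03 m and distance of each of flux, solder_spool, screwdriver, parts_tray, tumbler from where it was at the start of the episode below 0.02 m); the robot touches nothing.
It fails at once if the lock lever is pushed over (past 0.8 rad) while the board is not yet over (value of joint lock above 0.8 rad and value of joint board below 2.9 rad).
It fails at once if the holder is lifted (over 10 mm), tipped, or shoved more than 30 mm (height (world z) of holder above 0.013 m or angle between holder's own z axis and vertical above 0.12 rad or distance of holder from where it was at the start of the episode above 0.03 m).
It fails at once if the board or the lever is gripped or pushed hard (over 30 N) (contact force between the fingers and board above 30 N or contact force between the fingers and lock above 30 N).
It fails at once if a thing around the holder is moved more than 20 mm (distance of any of flux, solder_spool, screwdriver, parts_tray, tumbler from where it was at the start of the episode above 0.02 m).
It also fails if it takes over 53 s, if anything falls off the work surface, if the arm or the gripper's body presses on something with over 40 N, if the wrist force passes 120 N, or if a joint passes its speed limit or range.

## Robot

A 7-joint arm with a two-finger parallel gripper is mounted at the origin on the work surface. World frame = base frame: x ahead of the robot, y to its left, z up, the work surface at z = 0. Lengths are in m, angles in rad, forces in N, time in s.
With the tool pointing down it reaches from about 0.425 to 0.8 m from the base axis. Payload 8.3 kg.
Tool frame: the origin (TCP) lies midway between the tips of the shut fingers; the grasp point (between the pads) lies 19 mm behind it (grip_depth is the z of the grasp point in the tool frame, in m); z points along the fingers, y is the line along which they close (so a half turn about z gives the same grasp; the last joint's range is limited). The gripper opens to 85 mm and grips with 20 to 120 N. Pads are 22 mm wide; open, the fingers measure 114 mm over their backs; the gripper's body (76 mm by 85 mm) begins 54 mm behind the grasp point. The pads swing forward as they close: fully open they stand 13 mm farther back than shut.
Start: joints at [-1.353, 0.383, 0.016, 1.37, -0.006, 1.388, -0.046], TCP at [0.173, 0.601, 0.203] pointing down, gripper open.
Joint ranges: [-2.95, 2.95], [-0.25, 2.06], [-1.52, 1.56], [0.18, 2.33], [-1.44, 4.58], [0.02, 2.06], [-3.01, 3.01]. Speed limits (rad/s): [2.39, 2.39, 3.01, 3.01, 3.14, 3.14, 3.14].

## Interface

Orientations are given as a unit quaternion [x, y, z, w].
In Python, from bench import sense, capture, camera_model, sign_off, grip_depth gives the robot as it stands. The module is installed in compiled form; this text tells all that it offers.
- The arm moves only by the tool jog_arm, never from a script. Its argument "commands" is a list that holds one entry, the list of rows, each a list of 7 numbers: the shift along the tool's x, y, z as a fraction of full scale, then the turn, a rotation vector about the tool's x, y, z as a fraction of full scale, then the opening, from 0 (shut) to 1 (fully open). A call has 1 to 10 rows; each row is the pose to reach, as a shift and turn from the pose commanded when the call began, along the tool's axes at that moment, turning the shorter way round; what a row does not reach only later rows make up. Full scale, the value 1, is 50 cm for a shift and pi rad for a turn. A row lasts 1/12 s, in which the tool goes at most 41.7 mm and 7.16 degrees, less where a joint would pass 70% of its speed; a pose out of reach is approached as far as the arm can. A call with a number of a shift or a turn outside -1 to 1 is refused whole. A call with a gripper value outside its range is refused whole. The fingers move at their own pace and stop on an object; "force" is the grip in N (left out, the last holds). Time passes only in rows, so rows that repeat a pose let the fingers close. It gives the time, the measured TCP pose, the force, the opening and the grip force at its end, in the units of the state.
- sense(): the state, without advancing time (a new reading comes with each control period).
- capture(name): name is "scene" or "top" or "wrist"; returns the picture (420x560x3 uint8, blue, green, red); there is no depth.
- camera_model(name): a dict with "intrinsics" (3x3 intrinsics, pixels), "eye" and "attitude" of the camera in the world. Camera axes: x right, y down, z forward; pixel columns grow to the right and rows downward; lengths in m; the calibration is good to about 2 mm. A picture is of the moment at which its call begins: read the wrist's pose just before it. camera_model takes no time and is no camera call; for the wrist camera it gives the pose at the moment of the call.
- sign_off(): hands the job in; it is judged then, once.
The state is a dict: "t": time; "joints": joint angles; "joint_vel": joint speeds; "joint_torque": joint torques, N m; "eef_pos": TCP position; "ee_rot": TCP orientation; "ft_force": force on the tool from outside, world axes, zero at the start; "ft_torque": the same for the moment, N m; "finger_gap": opening from 0.0 (shut) to 1.0 (fully open); "gripper_force": force on a finger pad.
Only numpy, scipy, OpenCV 4.12 (cv2) and the standard library are available. Lean on these libraries where they do the work, as an engineer would, in place of code of your own. Each camera call takes 0.05 s, during which the arm holds its last target. There are 200 camera calls.

## Working session

There is one attempt and no reset: what is moved stays moved. The work goes in short steps, Python scripts to look and compute and a tool call to move; the robot and the scene stay as the last step left them, time stands still between calls to the robot, and variables do not carry over. Pictures are saved under pics/ and viewed, at most 10 in all, crops included, and the job is handed in when it is done.

Besides the shell and the picture viewer there is one more tool, called after "Call:" as a command line: name --argument value ..., lists and objects as JSON in quotes. jog_arm: Moves the arm, as the interface text tells. Its arguments: {"type":"object","properties":{"commands":{"type":"array"},"force":{"type":"number"}},"required":["commands"]}

```bash
mkdir -p pics; python3 - <<'E'
from bench import *
import cv2,numpy as np
s=sense();print({k:np.round(v,3) for k,v in s.items()},grip_depth)
for n in("scene","top"):
    m=camera_model(n);print(n,m)
    cv2.imwrite(f"pics/{n}0.png",cv2.resize(capture(n),(800,600),interpolation=cv2.INTER_CUBIC))
E
```

```text
{'t': np.float64(0.0), 'joints': array([-1.353,  0.384,  0.016,  1.371, -0.006,  1.388, -0.046]), 'joint_vel': array([ 0.001, -0.001, -0.   ,  0.001,  0.001, -0.001, -0.   ]), 'joint_torque': array([ 0.0000e+00, -6.2760e+01,  8.4400e-01, -3.7183e+01,  1.7000e-02,
        1.4000e-02,  0.0000e+00]), 'eef_pos': array([0.173, 0.6  , 0.202]), 'ee_rot': array([ 0.14 ,  0.99 , -0.001, -0.   ]), 'ft_force': array([-0.74 ,  0.071,  0.583]), 'ft_torque': array([-0.017,  0.062,  0.053]), 'gripper_force': np.float64(0.0), 'finger_gap': np.float64(1.001)} -0.0187
scene {'intrinsics': array([[429.21100316,   0.        , 281.53083782],
       [  0.        , 429.21100316, 201.76219544],
       [  0.        ,   0.        ,   1.        ]]), 'eye': array([1.25243884, 0.26915829, 0.63278199]), 'attitude': array([ 0.49611124,  0.73569831, -0.3815359 , -0.258944  ])}
top {'intrinsics': array([[532.06852671,   0.        , 275.17827368],
       [  0.        , 532.06852671, 208.63733062],
       [  0.        ,   0.        ,   1.        ]]), 'eye': array([ 0.4235281 , -0.01986782,  1.42147398]), 'attitude': array([-0.69978407,  0.71290229, -0.03592045,  0.02796977])}
```

View pics/scene0.png

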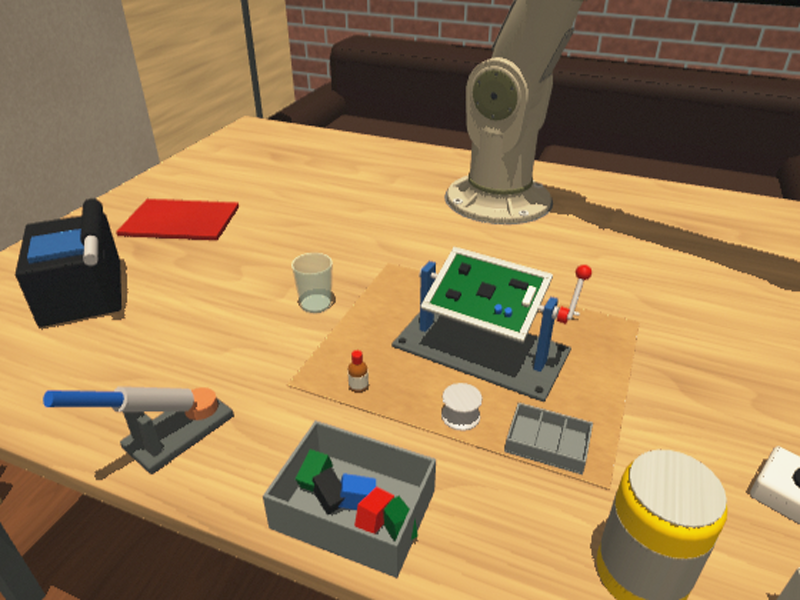

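View pics/top0.png

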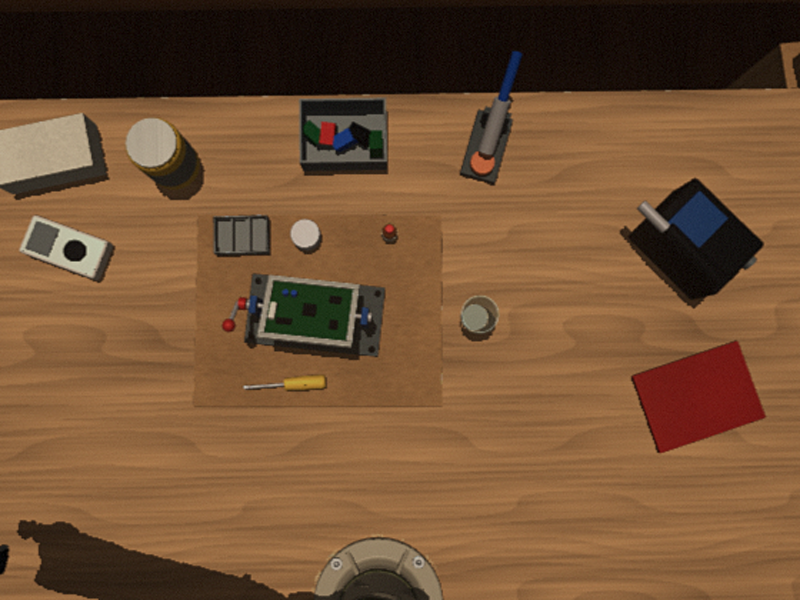

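The scene view shows the board nearly level with its chips up (near edge raised a little). The lever, with its ball at (584,272), is open. In the top view the base corners are near (258,275), (385,288), (378,356) and (250,345), and the ball is at (229,325). I'll enlarge this for measuring.

```bash
python3 - <<'E'
from bench import *
import cv2,numpy as np
t=capture("top")[180:260,150:280]; s=capture("scene")[160:290,265:425]
cv2.imwrite("pics/tc.png",cv2.resize(t,None,fx=6,fy=6,interpolation=cv2.INTER_CUBIC))
cv2.imwrite("pics/sc.png",cv2.resize(s,None,fx=4.5,fy=4.5,interpolation=cv2.INTER_CUBIC))
E
```

```text
(no output)
```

View pics/tc.png

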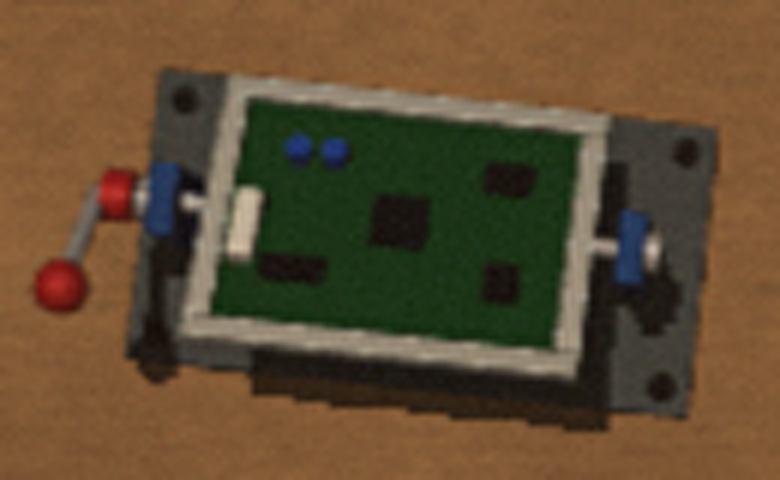

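View pics/sc.png

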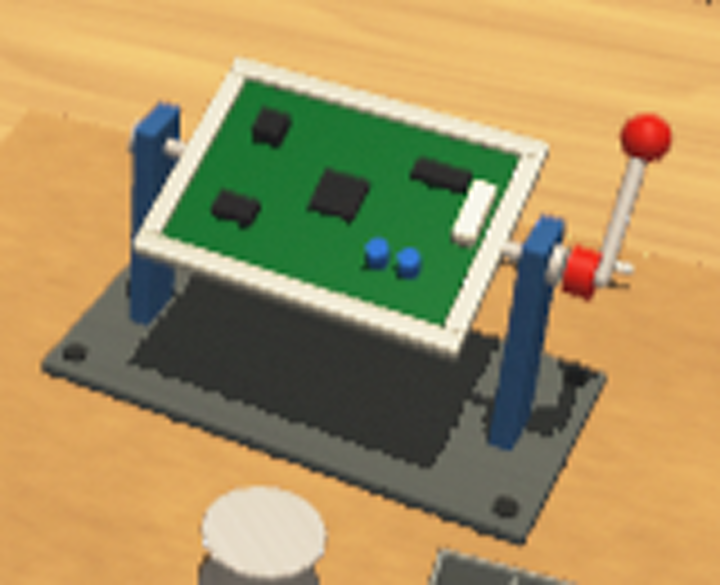

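The crops show the base corners, frame corners and ball clearly, so I'll fit the holder pose, board angle and lock angle from both views.

```bash
cat > h.py <<'E'
import numpy as np
from bench import *
from scipy.spatial.transform import Rotation as R
from scipy.optimize import least_squares
cams={n:camera_model(n) for n in("scene","top")}
def proj(n,P):
    m=cams.get(n) or camera_model(n)
    c=R.from_quat(m["attitude"]).inv().apply(np.atleast_2d(P)-m["eye"])
    p=c@np.array(m["intrinsics"]).T
    return p[:,:2]/p[:,2:]
def ray(n,uv,z):
    m=cams.get(n) or camera_model(n)
    d=R.from_quat(m["attitude"]).apply(np.linalg.solve(m["intrinsics"],[*uv,1]))
    return m["eye"]+d*(z-m["eye"][2])/d[2]
def world(q,P): # holder local -> world
    return R.from_euler("z",q[2]).apply(np.atleast_2d(P))+[q[0],q[1],.003]
def bpt(b,r,y,n): # r towards edge_a, n towards chip side
    return [r*np.cos(b)+n*np.sin(b),y,.11-r*np.sin(b)+n*np.cos(b)]
def ball(l): a=l-.7; return [.065*np.sin(a),.124,.11+.065*np.cos(a)]
E
python3 - <<'E'
from h import *
T=lambda x,y:(150+x/6-.5*(1-1/6),180+y/6-.5*(1-1/6)); S=lambda x,y:(265+x/4.5-.4,160+y/4.5-.4)
def model(q):
    b=q[3]
    base=[[.065,.125,.008],[.065,-.125,.008],[-.065,-.125,.008],[-.065,.125,.008]]
    fr=[bpt(b,.06,.08,.004),bpt(b,.06,-.08,.004),bpt(b,-.06,-.08,.004),bpt(b,-.06,.08,.004)]
    return world(q,base+fr+[ball(q[4])])
top=[T(*p) for p in[(162,68),(718,127),(688,417),(128,357),(235,75),(608,115),(576,368),(184,326),(61,286)]]
sc=[S(*p) for p in[(527,530),(42,364),(607,375),(458,336),(135,238),(238,60),(547,147),(646,137)]]
si=[0,1,3,4,5,6,7,8]
f=lambda q:np.r_[(proj("top",model(q))-top).ravel(),(proj("scene",model(q))[si]-sc).ravel()]
r=least_squares(f,[.5,0,0,.2,.2],loss="soft_l1")
print(np.round(r.x,4));print(np.round(r.fun.reshape(-1,2),1))
q=r.x
for n,uv,z in[("flux",(390,229),.065),("spool",(305,235),.041),("trayc",(242,236),.028),("tr",(214,255),.028),("tr2",(270,255),.028),("tum",(479,317),.06),("sdL",(244,387),.01),("sdR",(326,382),.015)]:
    print(n,np.round(ray("top",(np.array(uv)+.5)*.7-.5,z),3))
print(np.round(world(q,[ball(q[4]),bpt(q[3],.055,0,0),bpt(q[3],-.055,0,0),[0,0,.11]]),3))
E
```

```text
[ 0.5243  0.1098 -0.1214  0.3197  0.0079]
[[-0.4 -0.2]
 [ 0.2 -0.4]
 [ 0.1 -0.1]
 [-0.6  0.2]
 [-1.1 -1.1]
 [ 0.4 -1.2]
 [ 0.1  1.6]
 [-0.5  1.8]
 [ 0.2  0.1]
 [-0.3  1.1]
 [-0.5 -1.1]
 [ 0.3 -1.3]
 [-0.2  1.9]
 [-1.2 -0. ]
 [-0.2 -0.6]
 [ 0.8 -0.6]
 [ 0.1 -0.3]]
flux [ 0.672 -0.033  0.065]
spool [0.668 0.123 0.041]
trayc [0.67  0.241 0.028]
tr [0.636 0.293 0.028]
tr2 [0.634 0.19  0.028]
tum [ 0.51 -0.19  0.06]
sdL [0.392 0.241 0.01 ]
sdR [0.399 0.09  0.015]
[[0.498 0.238 0.163]
 [0.576 0.103 0.096]
 [0.472 0.116 0.13 ]
 [0.524 0.11  0.113]]
```

Call:
jog_arm --commands '[[[0,0,-0.08,0,0,-0.02,0],[0,0,-0.16,0,0,-0.0506,0],[0,0,-0.22,0,0,-0.0506,0],[0,0,-0.22,0,0,-0.0506,0],[0,0,-0.22,0,0,-0.0506,0],[0,0,-0.22,0,0,-0.0506,0]]]' --force 20

```text
t: 0.7
eef_pos: [0.1731, 0.6004, 0.3119]
ee_rot: [0.061, 0.998, -0.0, -0.0]
ft_force: [-0.3, 0.5, -0.7]
finger_gap: 0.146
gripper_force: 0.0
```

```bash
cat >> h.py <<'E'
Q=[.5243,.1098,-.1214]
def rel(P,pitch=0,s=None):
    """fractions to reach holder-frame TCP P (z from underside) with tool leaning: pitch>0 body leans to +x"""
    s=s or sense(); A=R.from_quat(s["ee_rot"])
    B=R.from_euler("zy",[Q[2],pitch])*R.from_euler("y",np.pi)
    return np.round(np.r_[A.inv().apply(world(Q,P)[0]-s["eef_pos"])/.5,(A.inv()*B).as_rotvec()/np.pi],4)
def where():
    s=sense(); p=R.from_euler("z",-Q[2]).apply(s["eef_pos"]-[Q[0],Q[1],.003])
    f=R.from_euler("z",-Q[2]).apply(s["ft_force"]); print("t",round(float(s["t"]),2),"holder tcp",p.round(4),"F",f.round(1),"gap",round(float(s["finger_gap"]),2))
E
python3 - <<'E'
from h import *
where();print(rel([.06,0,.30]),rel([.06,0,.15]))
E
```

```text
t 0.7 holder tcp [-0.408   0.4444  0.3089] F [-0.4  0.5 -0.7] gap 0.15
[-9.365e-01 -8.883e-01  1.840e-02 -3.000e-04 -1.000e-04 -2.000e-04] [-9.366e-01 -8.880e-01  3.184e-01 -3.000e-04 -1.000e-04 -2.000e-04]
```

Call:
jog_arm --commands '[[[-0.9365,-0.888,0.018,0,0,0,0],[-0.9365,-0.888,0.018,0,0,0,0],[-0.9365,-0.888,0.018,0,0,0,0],[-0.9365,-0.888,0.018,0,0,0,0],[-0.9365,-0.888,0.018,0,0,0,0],[-0.9365,-0.888,0.018,0,0,0,0],[-0.9365,-0.888,0.018,0,0,0,0],[-0.9365,-0.888,0.018,0,0,0,0],[-0.9365,-0.888,0.018,0,0,0,0],[-0.9365,-0.888,0.018,0,0,0,0]]]'

```text
t: 1.53
eef_pos: [0.4386, 0.2769, 0.3051]
ee_rot: [0.061, 0.998, -0.001, -0.001]
ft_force: [0.2, -0.2, 0.4]
finger_gap: 0.002
gripper_force: 0.0
```

```bash
python3 - <<'E'
from h import *
where();print(rel([.06,0,.30]),rel([.06,0,.13]))
E
```

```text
t 1.53 holder tcp [-0.1053  0.1555  0.3021] F [ 0.3 -0.2  0.4] gap 0.0
[-3.307e-01 -3.109e-01  4.200e-03 -6.000e-04 -7.000e-04 -1.000e-04] [-3.314e-01 -3.103e-01  3.442e-01 -6.000e-04 -7.000e-04 -1.000e-04]
```

Call:
jog_arm --commands '[[[-0.33,-0.311,0.004,0,0,0,0],[-0.33,-0.311,0.004,0,0,0,0],[-0.33,-0.311,0.004,0,0,0,0],[-0.33,-0.311,0.004,0,0,0,0],[-0.33,-0.311,0.004,0,0,0,0],[-0.33,-0.311,0.344,0,0,0,0],[-0.33,-0.311,0.344,0,0,0,0],[-0.33,-0.311,0.344,0,0,0,0],[-0.33,-0.311,0.344,0,0,0,0],[-0.33,-0.311,0.344,0,0,0,0]]]'

```text
t: 2.37
eef_pos: [0.5775, 0.1028, 0.1251]
ee_rot: [0.062, 0.998, -0.003, -0.007]
ft_force: [-1.1, -0.9, -0.7]
finger_gap: 0.001
gripper_force: 0.0
```

```bash
cat >> h.py <<'E'
def tipA(b,r=.05,over=0): # near-bottom corner of the tip on chip face at r
    p=bpt(b,r,0,.004-over); return [p[0]+.011,0,p[2]]
E
python3 - <<'E'
from h import *
where()
for b in np.arange(.32,1.25,.1): print(round(b,2),rel(tipA(b))[:3],np.round(tipA(b),3))
E
```

```text
t 2.37 holder tcp [ 0.0537 -0.0005  0.1221] F [-1.  -1.1 -0.7] gap 0.0
0.32 [-0.0128  0.0013  0.048 ] [0.06  0.    0.098]
0.42 [-0.0101  0.0014  0.0576] [0.058 0.    0.093]
0.52 [-0.0064  0.0014  0.067 ] [0.056 0.    0.089]
0.62 [-0.0018  0.0015  0.0759] [0.054 0.    0.084]
0.72 [0.0037 0.0015 0.0843] [0.051 0.    0.08 ]
0.82 [0.0099 0.0016 0.0921] [0.048 0.    0.076]
0.92 [0.017  0.0016 0.0993] [0.044 0.    0.073]
1.02 [0.0247 0.0016 0.1057] [0.041 0.    0.069]
1.12 [0.033  0.0016 0.1113] [0.036 0.    0.067]
1.22 [0.0418 0.0017 0.116 ] [0.032 0.    0.064]
```

Call:
jog_arm --commands '[[[0,0,0,0,0,0,0],[0,0,0,0,0,0,0],[0,0,0,0,0,0,0]]]'

```text
t: 2.62
eef_pos: [0.5849, 0.1055, 0.1377]
ee_rot: [0.061, 0.998, 0.001, 0.002]
ft_force: [0.5, -0.1, 0.6]
finger_gap: -0.003
gripper_force: 0.0
```

```bash
python3 - <<'E'
from h import *
where()
for b in np.arange(.32,1.25,.1): print(round(b,2),rel(tipA(b)))
E
```

```text
t 2.62 holder tcp [0.0606 0.003  0.1347] F [ 0.5 -0.1  0.6] gap -0.0
0.32 [ 0.0021 -0.0062  0.0733  0.0005  0.0012 -0.    ]
0.42 [ 0.005  -0.0062  0.0829  0.0005  0.0012 -0.    ]
0.52 [ 0.0089 -0.0062  0.0921  0.0005  0.0012 -0.    ]
0.62 [ 0.0136 -0.0062  0.1009  0.0005  0.0012 -0.    ]
0.72 [ 0.0192 -0.0062  0.1093  0.0005  0.0012 -0.    ]
0.82 [ 0.0257 -0.0062  0.117   0.0005  0.0012 -0.    ]
0.92 [ 0.0328 -0.0062  0.124   0.0005  0.0012 -0.    ]
1.02 [ 0.0406 -0.0063  0.1303  0.0005  0.0012 -0.    ]
1.12 [ 0.049  -0.0063  0.1357  0.0005  0.0012 -0.    ]
1.22 [ 0.0579 -0.0063  0.1403  0.0005  0.0012 -0.    ]
```

Call:
jog_arm --commands '[[[0,0,0.03,0,0,0,0],[0,0,0.055,0,0,0,0],[0,0,0.064,0,0,0,0],[0.002,0,0.069,0,0,0,0],[0.004,0,0.074,0,0,0,0],[0.006,0,0.078,0,0,0,0],[0.008,0,0.082,0,0,0,0],[0.01,0,0.087,0,0,0,0],[0.01,0,0.087,0,0,0,0]]]'

```text
t: 3.37
eef_pos: [0.578, 0.1055, 0.0909]
ee_rot: [0.061, 0.998, -0.0, -0.0]
ft_force: [-0.0, 0.0, -0.3]
finger_gap: 0.004
gripper_force: 0.0
```

```bash
python3 - <<'E'
from h import *
where()
import cv2
s=capture("scene")[140:290,255:425]
cv2.imwrite("pics/s2.png",cv2.resize(s,None,fx=4,fy=4,interpolation=cv2.INTER_CUBIC))
E
```

```text
t 3.37 holder tcp [0.0538 0.0022 0.0879] F [-0.   0.  -0.3] gap 0.0
```

View pics/s2.png

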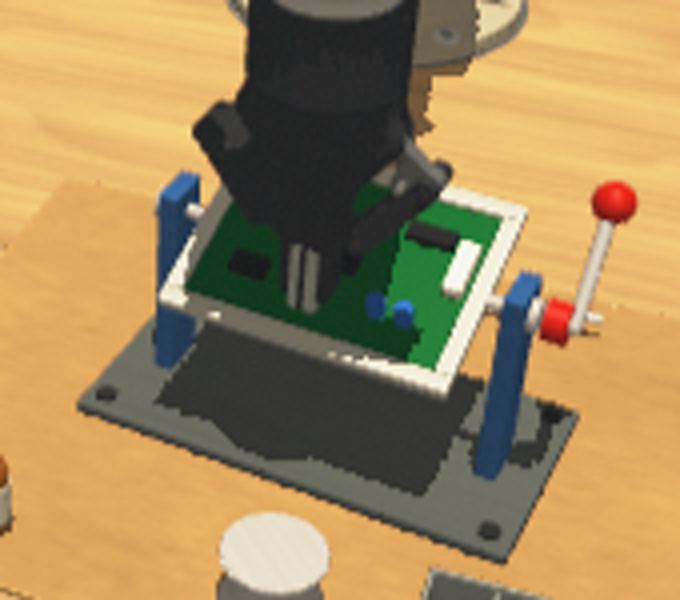

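The fingertips rest on the board near the far bar, and the tilt has grown. The lever and holder haven't moved. I'll carry on along the arc.

Call:
jog_arm --commands '[[[0.002,-0.004,0.006,0,0,0,0],[0.005,-0.004,0.01,0,0,0,0],[0.008,-0.004,0.014,0,0,0,0],[0.011,-0.004,0.018,0,0,0,0],[0.014,-0.004,0.022,0,0,0,0],[0.018,-0.004,0.025,0,0,0,0],[0.022,-0.004,0.028,0,0,0,0],[0.025,-0.004,0.032,0,0,0,0],[0.029,-0.004,0.036,0,0,0,0],[0.029,-0.004,0.036,0,0,0,0]]]'

```text
t: 4.25
eef_pos: [0.5634, 0.1053, 0.073]
ee_rot: [0.061, 0.998, -0.0, -0.0]
ft_force: [-0.1, 0.2, 1.4]
finger_gap: 0.0
gripper_force: 0.0
```

```bash
python3 - <<'E'
from h import *
where()
for b in np.arange(.9,1.6,.1): print(round(b,2),rel(tipA(b,.053))[:3],tipA(b,.053))
E
```

```text
t 4.25 holder tcp [0.0393 0.0003 0.07  ] F [-0.2  0.2  1.4] gap 0.0
0.9 [-0.0155 -0.0006 -0.002 ] [np.float64(0.047078635956855144), 0, np.float64(0.07097011366282603)]
1.0 [-0.0073 -0.0006  0.0048] [np.float64(0.04300190615024299), 0, np.float64(0.06756324702865404)]
1.1 [ 0.0015 -0.0006  0.0108] [np.float64(0.038605423875801334), 0, np.float64(0.06458039440244623)]
1.2 [ 0.0108 -0.0006  0.0159] [np.float64(0.033933117331132606), 0, np.float64(0.06205135946164371)]
1.3 [ 0.0206 -0.0006  0.02  ] [np.float64(0.02903167065877191), 0, np.float64(0.06000141148738712)]
1.4 [ 0.0308 -0.0006  0.0231] [np.float64(0.023950057493666615), 0, np.float64(0.058451032882212574)]
1.5 [ 0.0412 -0.0006  0.0252] [np.float64(0.018739051634804473), 0, np.float64(0.057415714516655926)]
```

Call:
jog_arm --commands '[[[0.004,0,0.004,0,0,0,0],[0.008,0,0.007,0,0,0,0],[0.008,0,0.007,0,0,0,0],[-0.02,0,-0.01,0,0,0,0],[-0.06,0,-0.06,0,0,0,0],[-0.07,0,-0.14,0,0,0,0],[-0.07,0,-0.22,0,0,0,0],[-0.07,0,-0.3,0,0,0,0],[-0.07,0,-0.36,0,0,0,0],[-0.07,0,-0.36,0,0,0,0]]]'

```text
t: 5.08
eef_pos: [0.601, 0.1011, 0.2609]
ee_rot: [0.061, 0.998, 0.002, 0.005]
ft_force: [0.9, -0.7, 1.2]
finger_gap: 0.001
gripper_force: 0.0
```

```bash
python3 - <<'E'
from h import *
where()
print(rel([-.085,0,.25]),rel([-.085,0,.145]))
import cv2
s=capture("scene")[110:290,255:425]
cv2.imwrite("pics/s3.png",cv2.resize(s,None,fx=3.3,fy=3.3,interpolation=cv2.INTER_CUBIC))
E
```

```text
t 5.08 holder tcp [0.0772 0.0007 0.2579] F [ 1.  -0.5  1.2] gap 0.0
[ 3.245e-01 -1.600e-03  1.270e-02  1.200e-03  3.100e-03 -2.000e-04] [ 3.266e-01 -2.400e-03  2.227e-01  1.200e-03  3.100e-03 -2.000e-04]
```

View pics/s3.png

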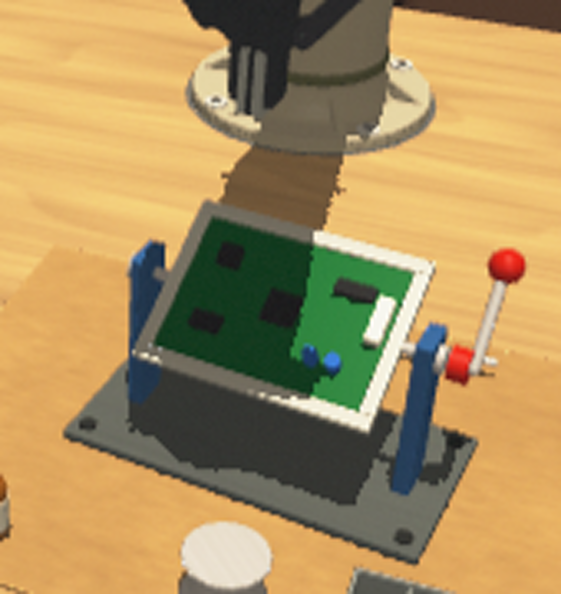

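The board's frame corners are at about (208,202), (434,262), (367,425) and (135,352). It's less tilted than I expected, so I'll fit the angle.

```bash
cat >> h.py <<'E'
def fitb(uv,b0,face=.004): # uv: near-right, near-left, far-left, far-right corners (edge_b, edge_b, edge_a, edge_a) scene px
    m=lambda b:world(Q,[bpt(b,-.06,-.08,face),bpt(b,-.06,.08,face),bpt(b,.06,.08,face),bpt(b,.06,-.08,face)])
    r=least_squares(lambda b:(proj("scene",m(b[0]))-uv).ravel(),[b0]); return r.x[0],r.fun.round(1)
E
python3 - <<'E'
from h import *
S=lambda x,y:(255+x/3.3-.35,110+y/3.3-.35)
print(fitb([S(208,202),S(434,262),S(367,420),S(137,350)],.8))
E
```

```text
(np.float64(0.45079618326462134), array([-0.9, -0.5,  0.8,  0.6,  0.3,  1.5, -2.3, -1. ]))
```

```bash
python3 - <<'E'
from h import *
U=lambda x,y:(255+x/4-.4,140+y/4-.4)
print("tcp s2 in crop",(proj("scene",[.578,.1055,.0909])-[255,140])*4)
m=camera_model("scene")
for b in(.32,.5,.8,1.1):
    P=world(Q,[bpt(b,-.06,-.08,.004),bpt(b,-.06,.08,.004),bpt(b,.06,.08,.004),bpt(b,.06,-.08,.004)])
    print(b,((proj("scene",P)-[255,140])*4).round().tolist(),((proj("scene",P)-[255,110])*3.3).round().tolist())
print("tcp now s3",(proj("scene",sense()["eef_pos"])-[255,110])*3.3)
E
```

```text
tcp s2 in crop [[300.44013569 343.19929543]]
0.32 [[249.0, 129.0], [528.0, 207.0], [445.0, 385.0], [153.0, 290.0]] [[206.0, 206.0], [435.0, 270.0], [367.0, 417.0], [127.0, 338.0]]
0.5 [[246.0, 119.0], [528.0, 196.0], [445.0, 397.0], [156.0, 302.0]] [[203.0, 197.0], [435.0, 261.0], [367.0, 426.0], [129.0, 348.0]]
0.8 [[238.0, 107.0], [524.0, 185.0], [448.0, 409.0], [164.0, 314.0]] [[197.0, 187.0], [432.0, 252.0], [370.0, 436.0], [136.0, 358.0]]
1.1 [[227.0, 104.0], [517.0, 184.0], [455.0, 410.0], [175.0, 318.0]] [[187.0, 185.0], [427.0, 250.0], [375.0, 437.0], [145.0, 361.0]]
tcp now s3 [[248.98551729 160.70557693]]
```

Call:
jog_arm --commands '[[[0.03,0,0.06,0,0,0,0],[0.03,0,0.12,0,0,0,0],[0.03,0,0.16,0,0,0,0],[0.03,0,0.18,0,0,0,0],[0.03,0,0.18,0,0,0,0],[0.03,0,0.18,0,0,0,0],[0.03,0,0.18,0,0,0,0],[0.03,0,0.18,0,0,0,0]]]'

```text
t: 5.8
eef_pos: [0.5846, 0.1028, 0.1648]
ee_rot: [0.061, 0.998, 0.0, 0.001]
ft_force: [0.4, -0.0, 0.1]
finger_gap: -0.005
gripper_force: 0.0
```

```bash
python3 - <<'E'
from h import *
import cv2
where(); s=sense();A=R.from_quat(s["ee_rot"])
im=capture("scene"); w=capture("wrist")
s=im[80:280,255:425]
o=cv2.resize(s,None,fx=3,fy=3,interpolation=cv2.INTER_CUBIC)
for d in(0,-.02,-.04):
    p=(proj("scene",sense()["eef_pos"]+A.apply([0,0,d]))[0]-[255,80]+.5)*3
    cv2.drawMarker(o,tuple(int(v) for v in p),(255,0,255),0,8)
w=cv2.resize(w,(290,218)); c=np.zeros((600,290,3),np.uint8);c[:218]=w
t=capture("top")[170:270,140:290]; c[230:423]=cv2.resize(t,(290,193))
cv2.imwrite("pics/s4.png",np.hstack([o,c]))
E
```

```text
t 5.8 holder tcp [0.0607 0.0003 0.1618] F [0.4 0.  0.1] gap -0.0
```

View pics/s4.png

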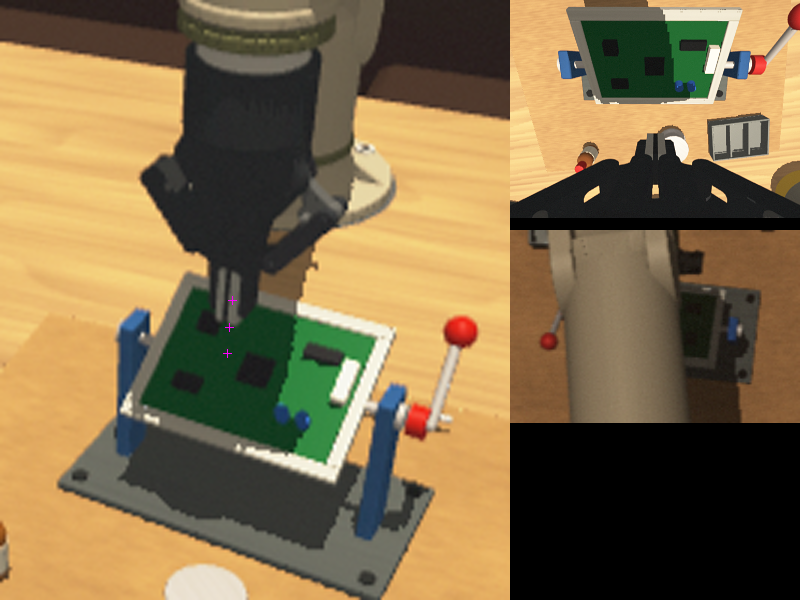

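The tip of the fingers visibly ends at (230,325), which is about 20 mm behind the projected TCP at (227,353). That offset explains why the push went less far than planned. I'll use a 19 mm tip offset and lean the tool for more clearance.

```bash
cat >> h.py <<'E'
def tcpA(b,r=.052,p=.35):
    c=np.array(bpt(b,r,0,.004)); return c+.011*np.array([np.cos(p),0,-np.sin(p)])+.019*np.array([-np.sin(p),0,-np.cos(p)])
E
python3 - <<'E'
from h import *
W=lambda x,y:((x-510+.5)/290*560-.5,(y+.5)/218*420-.5)
uv=np.array([W(569,8),W(741,10),W(712,103),W(597,101)])
for b0 in(.3,1):
    m=lambda b:world(Q,[bpt(b,-.06,-.08,.004),bpt(b,-.06,.08,.004),bpt(b,.06,.08,.004),bpt(b,.06,-.08,.004)])
    r=least_squares(lambda b:(proj("wrist",m(b[0]))-uv).ravel(),[b0]);print(r.x,r.fun.round(1))
print("pre",rel(tcpA(.45)+[.015,0,.03],.35))
for b in np.arange(.4,1.4,.1): print(round(b,2),tcpA(b).round(4), "step from .4 in tilted tool x,z frac", (R.from_euler("y",[.35])*R.from_euler("y",np.pi)).inv().apply(tcpA(b)-tcpA(.4)).round(4)[0]/.5)
E
```

```text
[0.55015368] [-5.7  2.6  8.1 -1.9  4.9  2.  -0.8  6.2]
[0.55015397] [-5.7  2.6  8.1 -1.9  4.9  2.  -0.8  6.2]
pre [-1.410e-02 -7.000e-04  1.238e-01  1.370e-02  1.110e-01 -1.000e-04]
0.4 [0.0533 0.     0.0718] step from .4 in tilted tool x,z frac [0. 0. 0.]
0.5 [0.0514 0.     0.067 ] step from .4 in tilted tool x,z frac [0.0002 0.     0.0104]
0.6 [0.049  0.     0.0623] step from .4 in tilted tool x,z frac [0.0016 0.     0.0208]
0.7 [0.0462 0.     0.0579] step from .4 in tilted tool x,z frac [0.0038 0.     0.031 ]
0.8 [0.0429 0.     0.0539] step from .4 in tilted tool x,z frac [0.0072 0.     0.0408]
0.9 [0.0393 0.     0.0501] step from .4 in tilted tool x,z frac [0.0114 0.     0.0504]
1.0 [0.0353 0.     0.0468] step from .4 in tilted tool x,z frac [0.0166 0.     0.0594]
1.1 [0.031  0.     0.0439] step from .4 in tilted tool x,z frac [0.0228 0.     0.0678]
1.2 [0.0264 0.     0.0414] step from .4 in tilted tool x,z frac [0.0296 0.     0.0756]
1.3 [0.0216 0.     0.0393] step from .4 in tilted tool x,z frac [0.0372 0.     0.0828]
```

Call:
jog_arm --commands '[[[-0.014,0,0.04,0,0.035,0,0],[-0.014,0,0.08,0,0.07,0,0],[-0.014,0,0.11,0,0.111,0,0],[-0.014,0,0.124,0,0.111,0,0],[-0.014,0,0.124,0,0.111,0,0],[-0.014,0,0.124,0,0.111,0,0],[-0.014,0,0.124,0,0.111,0,0]]]'

```text
t: 6.53
eef_pos: [0.5917, 0.1024, 0.1047]
ee_rot: [0.06, 0.984, 0.011, -0.17]
ft_force: [-1.3, -0.8, 1.7]
finger_gap: 0.003
gripper_force: 0.0
```

```bash
sed -i 's/from_euler("zy",\[Q\[2\],pitch\])/from_euler("ZY",[Q[2],pitch])/' h.py; python3 - <<'E'
from h import *
where()
for b in np.arange(.4,1.4,.1): print(round(b,2),rel(tcpA(b),.35))
E
```

```text
t 6.53 holder tcp [0.0678 0.0008 0.1017] F [-1.2 -0.9  1.7] gap 0.0
0.4 [ 0.0072 -0.0017  0.0661  0.0006  0.0025  0.0002]
0.5 [ 0.0076 -0.0017  0.0765  0.0006  0.0025  0.0002]
0.6 [ 0.0089 -0.0017  0.0869  0.0006  0.0025  0.0002]
0.7 [ 0.0113 -0.0017  0.097   0.0006  0.0025  0.0002]
0.8 [ 0.0147 -0.0017  0.1069  0.0006  0.0025  0.0002]
0.9 [ 0.0191 -0.0017  0.1164  0.0006  0.0025  0.0002]
1.0 [ 0.0243 -0.0018  0.1254  0.0006  0.0025  0.0002]
1.1 [ 0.0305 -0.0018  0.1338  0.0006  0.0025  0.0002]
1.2 [ 0.0375 -0.0018  0.1415  0.0006  0.0025  0.0002]
1.3 [ 0.0452 -0.0018  0.1486  0.0006  0.0025  0.0002]
```

Call:
jog_arm --commands '[[[0.004,0,0.03,0,0,0,0],[0.007,0,0.06,0,0,0,0],[0.008,0,0.07,0,0,0,0],[0.008,0,0.077,0,0,0,0],[0.009,0,0.082,0,0,0,0],[0.009,0,0.087,0,0,0,0],[0.01,0,0.092,0,0,0,0],[0.011,0,0.097,0,0,0,0],[0.013,0,0.102,0,0,0,0],[0.015,0,0.107,0,0,0,0]]]'

```text
t: 7.37
eef_pos: [0.5656, 0.1049, 0.0534]
ee_rot: [0.06, 0.983, 0.011, -0.173]
ft_force: [1.4, -0.4, 0.9]
finger_gap: 0.003
gripper_force: 0.6
```

```bash
python3 - <<'E'
from h import *
where()
for b in np.arange(.8,1.5,.1): print(round(b,2),rel(tcpA(b),.35))
E
```

```text
t 7.37 holder tcp [0.0416 0.0002 0.0504] F [ 1.5 -0.2  0.9] gap 0.0
0.8 [-0.0001 -0.0003 -0.0073  0.      0.0006 -0.0002]
0.9 [ 0.0042 -0.0003  0.0022  0.      0.0006 -0.0002]
1.0 [ 0.0094 -0.0003  0.0112  0.      0.0006 -0.0002]
1.1 [ 0.0155 -0.0003  0.0196  0.      0.0006 -0.0002]
1.2 [ 0.0224 -0.0003  0.0274  0.      0.0006 -0.0002]
1.3 [ 0.0301 -0.0003  0.0345  0.      0.0006 -0.0002]
1.4 [ 0.0384 -0.0003  0.0408  0.      0.0006 -0.0002]
```

Contact is now light (1.7 N along the board normal), so I'll keep going.

Call:
jog_arm --commands '[[[0.004,0,0.004,0,0,0,0],[0.007,0,0.008,0,0,0,0],[0.01,0,0.012,0,0,0,0],[0.013,0,0.016,0,0,0,0],[0.016,0,0.02,0,0,0,0],[0.019,0,0.024,0,0,0,0],[0.023,0,0.028,0,0,0,0],[0.027,0,0.031,0,0,0,0],[0.031,0,0.034,0,0,0,0],[0.031,0,0.034,0,0,0,0]]]'

```text
t: 8.2
eef_pos: [0.5445, 0.1076, 0.0427]
ee_rot: [0.06, 0.983, 0.011, -0.173]
ft_force: [0.7, -0.1, -0.9]
finger_gap: 0.002
gripper_force: 0.0
```

```bash
python3 - <<'E'
from h import *
where();print(rel(tcpA(1.3),.35))
E
```

```text
t 8.2 holder tcp [0.0204 0.0003 0.0397] F [ 0.8 -0.  -0.9] gap 0.0
[-0.0025 -0.0005 -0.0002 -0.      0.0002 -0.0001]
```

Call:
jog_arm --commands '[[[-0.04,0,0,0,0,0,0],[-0.08,0,0,0,0,0,0],[-0.09,0,-0.08,0,0,0,0],[-0.09,0,-0.16,0,0,0,0],[-0.09,0,-0.24,0,-0.03,0,0],[-0.09,0,-0.32,0,-0.07,0,0],[-0.09,0,-0.4,0,-0.111,0,0],[-0.09,0,-0.4,0,-0.111,0,0],[-0.09,0,-0.4,0,-0.111,0,0]]]'

```text
t: 8.95
eef_pos: [0.6557, 0.0947, 0.2204]
ee_rot: [0.06, 0.998, 0.002, 0.004]
ft_force: [0.5, 1.1, -0.7]
finger_gap: -0.001
gripper_force: 0.0
```

```bash
cat >> h.py <<'E'
def tcpB(b,r=.054): # vertical tool, far side of the tip against the solder face of bar b / far-bottom corner on it
    c=np.array(bpt(b,-r,0,-.004)); return c+[-.011,0,-.019]
E
python3 - <<'E'
from h import *
where()
print(rel([-.085,0,.24]),rel([-.085,0,.125]))
for b in np.arange(1.2,3.15,.2): print(round(b,1),tcpB(b).round(3))
E
```

```text
t 8.95 holder tcp [0.1323 0.001  0.2174] F [ 0.3  1.2 -0.7] gap -0.0
[ 4.342e-01 -1.500e-03 -4.830e-02  1.100e-03  2.300e-03  2.000e-04] [ 4.359e-01 -2.400e-03  1.817e-01  1.100e-03  2.300e-03  2.000e-04]
1.2 [-0.034  0.     0.14 ]
1.4 [-0.024  0.     0.144]
1.6 [-0.013  0.     0.145]
1.8 [-0.003  0.     0.144]
2.0 [0.008 0.    0.142]
2.2 [0.018 0.    0.137]
2.4 [0.026 0.    0.13 ]
2.6 [0.033 0.    0.122]
2.8 [0.039 0.    0.113]
3.0 [0.042 0.    0.103]
```

Call:
jog_arm --commands '[[[0.04,0,-0.048,0,0,0,0],[0.12,0,-0.048,0,0,0,0],[0.2,0,-0.048,0,0,0,0],[0.28,0,-0.048,0,0,0,0],[0.36,0,-0.048,0,0,0,0],[0.434,0,-0.048,0,0,0,0],[0.434,0,0.03,0,0,0,0],[0.434,0,0.1,0,0,0,0],[0.434,0,0.15,0,0,0,0],[0.434,0,0.15,0,0,0,0]]]'

```text
t: 9.78
eef_pos: [0.435, 0.1191, 0.1348]
ee_rot: [0.061, 0.998, -0.003, -0.005]
ft_force: [-1.2, -0.1, -0.3]
finger_gap: -0.004
gripper_force: 0.0
```

Call:
jog_arm --commands '[[[0,0,0,0,0,0,0],[0,0,0,0,0,0,0],[0,0,0,0,0,0,0]]]'

```text
t: 10.03
eef_pos: [0.4407, 0.1207, 0.142]
ee_rot: [0.061, 0.998, 0.0, 0.001]
ft_force: [-0.0, -0.5, 1.5]
finger_gap: -0.002
gripper_force: 0.0
```

```bash
python3 - <<'E'
from h import *
where()
for b in np.arange(1.2,3.15,.2): print(round(b,1),rel(tcpB(b)))
import cv2
im=capture("scene")[80:280,255:425]; cv2.imwrite("pics/s5.png",cv2.resize(im,None,fx=3,fy=3,interpolation=cv2.INTER_CUBIC))
E
```

```text
t 10.03 holder tcp [-0.0843  0.0007  0.139 ] F [ 0.  -0.5  1.5] gap -0.0
1.2 [-0.0999 -0.0012 -0.0016  0.0002  0.0005 -0.0003]
1.4 [-0.1203 -0.0012 -0.0089  0.0002  0.0005 -0.0003]
1.6 [-0.1417 -0.0012 -0.012   0.0002  0.0005 -0.0003]
1.8 [-0.1633 -0.0012 -0.0107  0.0002  0.0005 -0.0003]
2.0 [-0.1842 -0.0012 -0.0052  0.0002  0.0005 -0.0003]
2.2 [-2.036e-01 -1.200e-03  4.300e-03  2.000e-04  5.000e-04 -3.000e-04]
2.4 [-2.207e-01 -1.200e-03  1.750e-02  2.000e-04  5.000e-04 -3.000e-04]
2.6 [-2.349e-01 -1.200e-03  3.380e-02  2.000e-04  5.000e-04 -3.000e-04]
2.8 [-2.455e-01 -1.200e-03  5.270e-02  2.000e-04  5.000e-04 -3.000e-04]
3.0 [-2.522e-01 -1.200e-03  7.320e-02  2.000e-04  5.000e-04 -3.000e-04]
```

View pics/s5.png

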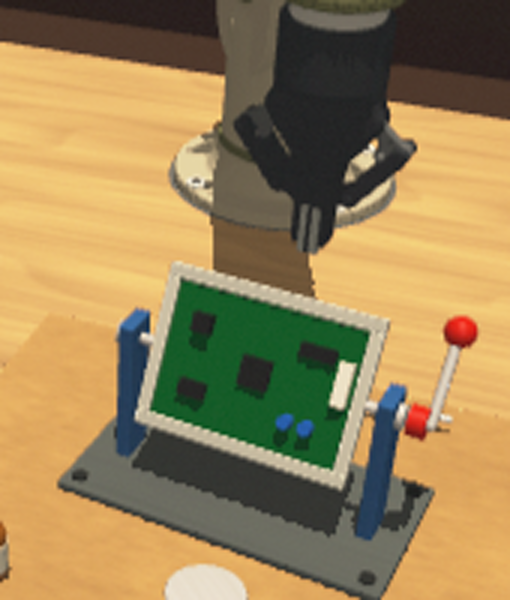

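The board stands steep at about 1.2 rad, with the lever open and the fingers behind the raised near bar. I'll push that bar over the top.

Call:
jog_arm --commands '[[[-0.05,0,0.004,0,0,0,0],[-0.09,0,0.004,0,0,0,0],[-0.1,0,0.002,0,0,0,0],[-0.11,0,0,0,0,0,0],[-0.12,0,-0.002,0,0,0,0],[-0.13,0,-0.003,0,0,0,0],[-0.14,0,-0.004,0,0,0,0],[-0.15,0,-0.004,0,0,0,0],[-0.16,0,-0.003,0,0,0,0],[-0.16,0,-0.003,0,0,0,0]]]'

```text
t: 10.92
eef_pos: [0.5196, 0.1105, 0.1419]
ee_rot: [0.061, 0.998, -0.0, 0.0]
ft_force: [0.5, 0.2, -0.5]
finger_gap: 0.002
gripper_force: 0.0
```

```bash
python3 - <<'E'
from h import *
where()
for b in np.arange(1.8,3.15,.1): print(round(b,1),rel(tcpB(b,.052))[:3])
E
```

```text
t 10.92 holder tcp [-4.700e-03  1.000e-04  1.389e-01] F [ 0.5  0.2 -0.5] gap 0.0
1.8 [-0.0033 -0.0003 -0.0074]
1.9 [-0.0135 -0.0003 -0.0053]
2.0 [-0.0235 -0.0003 -0.0022]
2.1 [-0.0331 -0.0003  0.0019]
2.2 [-0.0422 -0.0003  0.0069]
2.3 [-0.0508 -0.0002  0.0128]
2.4 [-0.0587 -0.0002  0.0196]
2.5 [-0.066  -0.0002  0.0271]
2.6 [-0.0724 -0.0002  0.0353]
2.7 [-0.0781 -0.0002  0.044 ]
2.8 [-0.0828 -0.0002  0.0533]
2.9 [-0.0865 -0.0002  0.0631]
3.0 [-0.0893 -0.0002  0.0731]
3.1 [-0.091  -0.0002  0.0834]
```

Call:
jog_arm --commands '[[[-0.007,0,-0.004,0,0,0,0],[-0.014,0,-0.003,0,0,0,0],[-0.023,0,-0.001,0,0,0,0],[-0.033,0,0.002,0,0,0,0],[-0.042,0,0.007,0,0,0,0],[-0.051,0,0.013,0,0,0,0],[-0.059,0,0.02,0,0,0,0],[-0.066,0,0.027,0,0,0,0],[-0.072,0,0.035,0,0,0,0],[-0.072,0,0.035,0,0,0,0]]]'

```text
t: 11.75
eef_pos: [0.5546, 0.106, 0.1232]
ee_rot: [0.061, 0.998, -0.0, -0.001]
ft_force: [-0.3, -0.5, -0.6]
finger_gap: 0.0
gripper_force: 0.0
```

```bash
python3 - <<'E'
from h import *
where()
for b in np.arange(2.5,3.15,.1): print(round(b,1),rel(tcpB(b,.052))[:3])
E
```

```text
t 11.75 holder tcp [ 3.050e-02 -1.000e-04  1.202e-01] F [-0.2 -0.6 -0.6] gap 0.0
2.5 [ 0.0046  0.0002 -0.0102]
2.6 [-0.0019  0.0002 -0.002 ]
2.7 [-0.0075  0.0002  0.0068]
2.8 [-0.0123  0.0002  0.0161]
2.9 [-0.016   0.0002  0.0258]
3.0 [-0.0188  0.0002  0.0358]
3.1 [-0.0206  0.0003  0.0461]
```

Call:
jog_arm --commands '[[[-0.004,0,0.002,0,0,0,0],[-0.008,0,0.007,0,0,0,0],[-0.012,0,0.016,0,0,0,0],[-0.016,0,0.026,0,0,0,0],[-0.018,0,0.032,0,0,0,0],[-0.019,0,0.036,0,0,0,0],[-0.02,0,0.041,0,0,0,0],[-0.02,0,0.046,0,0,0,0],[-0.02,0,0.046,0,0,0,0]]]'

```text
t: 12.5
eef_pos: [0.5643, 0.1051, 0.1009]
ee_rot: [0.061, 0.998, -0.0, -0.0]
ft_force: [-0.2, -1.3, -0.0]
finger_gap: 0.003
gripper_force: 0.0
```

```bash
python3 - <<'E'
from h import *
where()
E
```

```text
t 12.5 holder tcp [0.0403 0.0002 0.0979] F [ 0.  -1.3 -0. ] gap 0.0
```

Call:
jog_arm --commands '[[[0,0,0.003,0,0,0,0],[0,0,0.005,0,0,0,0],[0,0,0.007,0,0,0,0],[0,0,0.007,0,0,0,0],[0,0,0.007,0,0,0,0]]]'

```text
t: 12.92
eef_pos: [0.5646, 0.1052, 0.098]
ee_rot: [0.061, 0.998, 0.0, -0.0]
ft_force: [-1.0, 0.1, 0.2]
finger_gap: -0.004
gripper_force: 0.0
```

```bash
python3 - <<'E'
from h import *
where()
import cv2
m=lambda b,f:world(Q,[bpt(b,-.06,-.08,f),bpt(b,-.06,.08,f),bpt(b,.06,.08,f),bpt(b,.06,-.08,f)])
im=capture("scene")[80:280,255:425]; o=cv2.resize(im,None,fx=3,fy=3,interpolation=cv2.INTER_CUBIC)
for b,c in((3.14,(255,0,255)),(2.9,(255,255,0))):
    for p in proj("scene",m(b,-.004)): cv2.drawMarker(o,tuple(int(v) for v in (p-[255,80]+.5)*3),c,0,8)
cv2.imwrite("pics/s6.png",o)
E
```

```text
t 12.92 holder tcp [0.0406 0.0003 0.095 ] F [-1.  -0.1  0.2] gap -0.0
```

View pics/s6.png

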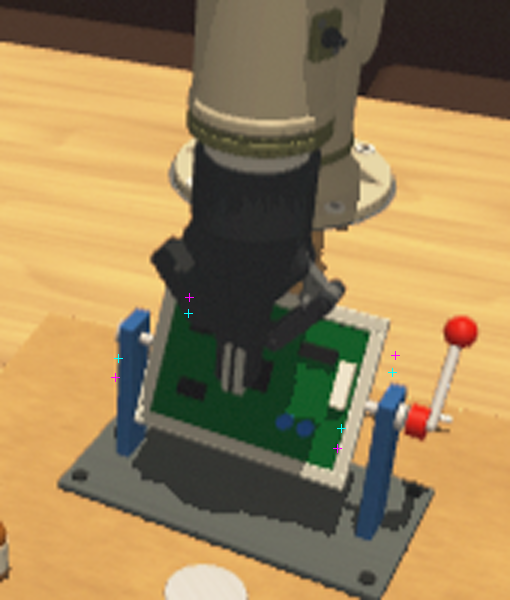

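The board hasn't turned: its chips are still visible and its corners are where they were in the last view. The finger passed above the near bar, so I'll refit the board angle and tip offset.

```bash
python3 - <<'E'
from h import *
S=lambda x,y:((x+.5)/3-.5+255,(y+.5)/3-.5+80)
uv=[S(177,262),S(388,319),S(345,486),S(137,416)]
for b0 in(.6,1.2): print(fitb(uv,b0))
m=lambda b,f:world(Q,[bpt(b,-.06,-.08,f),bpt(b,-.06,.08,f),bpt(b,.06,.08,f),bpt(b,.06,-.08,f)])
for b in(.8,1,1.1,1.2,1.3,1.4):print(b,(((proj("scene",m(b,.004))-[255,80])+.5)*3-.5).round().tolist())
print("tcp s6",((proj("scene",sense()["eef_pos"])-[255,80])+.5)*3)
for d in(.02,.03,.04):print(d,((proj("scene",sense()["eef_pos"]+[0,0,d])-[255,80])+.5)*3)
print("s5 tcp",[(((proj("scene",np.array([.4407,.1207,.142+d]))-[255,80])+.5)*3).round(0).tolist() for d in(0,.02,.03,.04)])
E
```

```text
(np.float64(1.1331020028864414), array([-2.3, -0.9,  0.1,  0. , -0.7,  0.8, -1.1,  1. ]))
(np.float64(1.1331050141069956), array([-2.3, -0.9,  0.1,  0. , -0.7,  0.8, -1.1,  1. ]))
0.8 [[180.0, 261.0], [394.0, 320.0], [337.0, 487.0], [124.0, 417.0]]
1 [[174.0, 259.0], [391.0, 318.0], [340.0, 489.0], [130.0, 419.0]]
1.1 [[171.0, 259.0], [389.0, 319.0], [342.0, 489.0], [133.0, 419.0]]
1.2 [[168.0, 260.0], [387.0, 320.0], [344.0, 487.0], [136.0, 418.0]]
1.3 [[164.0, 262.0], [384.0, 322.0], [347.0, 485.0], [139.0, 417.0]]
1.4 [[161.0, 265.0], [382.0, 326.0], [349.0, 482.0], [143.0, 414.0]]
tcp s6 [[232.60521679 419.3359211 ]]
0.02 [[234.68357524 395.75967455]]
0.03 [[235.74352941 383.73588687]]
0.04 [[236.81770519 371.55077364]]
s5 tcp [[[305.0, 281.0]], [[308.0, 258.0]], [[310.0, 246.0]], [[311.0, 233.0]]]
```

The tip is really about 27 mm behind the TCP, so it just cleared the bar. I'll go back over the top and redo the push about 15 mm lower.

Call:
jog_arm --commands '[[[0,0,-0.08,0,0,0,0],[0,0,-0.16,0,0,0,0],[0,0,-0.24,0,0,0,0],[0,0,-0.3,0,0,0,0],[0.06,0,-0.3,0,0,0,0],[0.14,0,-0.3,0,0,0,0],[0.22,0,-0.3,0,0,0,0],[0.26,0,-0.3,0,0,0,0],[0.26,0,-0.22,0,0,0,0],[0.26,0,-0.14,0,0,0,0]]]'

```text
t: 13.8
eef_pos: [0.4365, 0.1224, 0.1698]
ee_rot: [0.06, 0.998, 0.002, 0.003]
ft_force: [0.9, 0.6, -2.1]
finger_gap: -0.001
gripper_force: 0.0
```

Call:
jog_arm --commands '[[[0,0,0.05,0,0,0,0],[0,0,0.08,0,0,0,0],[0,0,0.08,0,0,0,0],[0,0,0.08,0,0,0,0],[0,0,0.08,0,0,0,0]]]'

```text
t: 14.22
eef_pos: [0.4365, 0.1211, 0.1293]
ee_rot: [0.061, 0.998, 0.0, 0.001]
ft_force: [-0.8, 0.8, 0.7]
finger_gap: -0.002
gripper_force: 0.0
```

```bash
sed -i 's/c+\[-.011,0,-.019\]/c+[-.011,0,-.027]/' h.py; python3 - <<'E'
from h import *
where()
for b in np.arange(1.1,2.1,.1): print(round(b,1),rel(tcpB(b,.048)))
E
```

```text
t 14.22 holder tcp [-0.0885  0.0006  0.1263] F [-0.9  0.7  0.7] gap -0.0
1.1 [-0.1044 -0.0012  0.0049  0.0003  0.0005 -0.0002]
1.2 [-0.1128 -0.0012  0.0003  0.0003  0.0005 -0.0002]
1.3 [-0.1217 -0.0011 -0.0035  0.0003  0.0005 -0.0002]
1.4 [-0.1309 -0.0011 -0.0064  0.0003  0.0005 -0.0002]
1.5 [-0.1403 -0.0011 -0.0083  0.0003  0.0005 -0.0002]
1.6 [-0.1499 -0.0011 -0.0093  0.0003  0.0005 -0.0002]
1.7 [-0.1595 -0.0011 -0.0093  0.0003  0.0005 -0.0002]
1.8 [-0.1691 -0.0011 -0.0084  0.0003  0.0005 -0.0002]
1.9 [-0.1786 -0.0011 -0.0065  0.0003  0.0005 -0.0002]
2.0 [-0.1878 -0.0011 -0.0037  0.0003  0.0005 -0.0002]
```

Call:
jog_arm --commands '[[[-0.05,0,0.008,0,0,0,0],[-0.085,0,0.01,0,0,0,0],[-0.095,0,0.01,0,0,0,0],[-0.104,0,0.008,0,0,0,0],[-0.113,0,0.005,0,0,0,0],[-0.122,0,0.003,0,0,0,0],[-0.131,0,0,0,0,0,0],[-0.14,0,-0.002,0,0,0,0],[-0.15,0,-0.003,0,0,0,0],[-0.15,0,-0.003,0,0,0,0]]]'

```text
t: 15.05
eef_pos: [0.511, 0.1117, 0.1297]
ee_rot: [0.061, 0.998, -0.0, 0.0]
ft_force: [0.3, -0.3, 0.5]
finger_gap: -0.001
gripper_force: 0.0
```

```bash
python3 - <<'E'
from h import *
where()
for b in np.arange(1.6,3.15,.1): print(round(b,1),rel(tcpB(b,.05))[:3])
E
```

```text
t 15.05 holder tcp [-0.0134  0.0003  0.1267] F [ 0.3 -0.3  0.5] gap -0.0
1.6 [ 0.0002 -0.0005 -0.0127]
1.7 [-0.0099 -0.0005 -0.0127]
1.8 [-0.0198 -0.0005 -0.0117]
1.9 [-0.0297 -0.0005 -0.0097]
2.0 [-0.0392 -0.0005 -0.0068]
2.1 [-0.0485 -0.0005 -0.0029]
2.2 [-0.0573 -0.0005  0.002 ]
2.3 [-0.0656 -0.0005  0.0076]
2.4 [-0.0732 -0.0005  0.0141]
2.5 [-0.0802 -0.0005  0.0213]
2.6 [-0.0864 -0.0005  0.0291]
2.7 [-0.0919 -0.0005  0.0376]
2.8 [-0.0964 -0.0005  0.0465]
2.9 [-0.1    -0.0005  0.0559]
3.0 [-0.1027 -0.0005  0.0655]
3.1 [-0.1044 -0.0005  0.0754]
```

```bash
cat >> h.py <<'E'
import cv2
def seeb(show=True):
    """board angle from the green board's silhouette in the scene view, dark (gripper) pixels ignored"""
    im=capture("scene"); h=cv2.cvtColor(im,cv2.COLOR_BGR2HSV)
    g=cv2.inRange(h,(45,80,25),(75,255,255))>0; ign=(im.max(2)<60)&~g
    out=[]
    for b in np.arange(.3,3.16,.05):
        P=[]
        for f in(-.0015,.0015):
            P+=[bpt(b,sx*.05,sy*.07,f) for sx,sy in((1,1),(1,-1),(-1,-1),(-1,1))]
        hull=cv2.convexHull(proj("scene",world(Q,P)).round(1).astype(np.float32))
        m=np.zeros(g.shape,np.uint8);cv2.fillConvexPoly(m,hull.round().astype(np.int32),1);m=(m>0)
        roi=np.zeros_like(g);roi[120:290,255:425]=1
        k=roi&~ign
        out.append((round((m&g&k).sum()/((m|g)&k).sum(),3),round(b,2)))
    print(sorted(out)[-5:],int(g[120:290,255:425].sum())); return im
E
python3 -c "
from h import *
seeb()"
```

```text
[(np.float64(0.786), np.float64(1.6)), (np.float64(0.789), np.float64(1.8)), (np.float64(0.808), np.float64(1.65)), (np.float64(0.809), np.float64(1.75)), (np.float64(0.835), np.float64(1.7))] 1884
```

The board is now at about 1.65 rad, so the push is working. I'll continue along the arc.

Call:
jog_arm --commands '[[[-0.01,0,-0.004,0,0,0,0],[-0.02,0,-0.006,0,0,0,0],[-0.03,0,-0.005,0,0,0,0],[-0.039,0,-0.003,0,0,0,0],[-0.048,0,0,0,0,0,0],[-0.057,0,0.004,0,0,0,0],[-0.065,0,0.009,0,0,0,0],[-0.073,0,0.015,0,0,0,0],[-0.073,0,0.015,0,0,0,0]]]'

```text
t: 15.85
eef_pos: [0.5468, 0.107, 0.1212]
ee_rot: [0.061, 0.998, -0.0, -0.0]
ft_force: [-1.1, 0.9, 0.5]
finger_gap: 0.001
gripper_force: 0.0
```

```bash
python3 - <<'E'
from h import *
where()
for b in np.arange(2.2,3.15,.1): print(round(b,1),rel(tcpB(b,.05))[:3])
seeb()
E
```

```text
t 15.85 holder tcp [ 2.270e-02 -1.000e-04  1.182e-01] F [-1.2  0.8  0.5] gap 0.0
2.2 [ 0.015   0.0001 -0.0151]
2.3 [ 0.0067  0.0001 -0.0095]
2.4 [-0.001   0.0001 -0.003 ]
2.5 [-0.008   0.0001  0.0042]
2.6 [-0.0142  0.0001  0.012 ]
2.7 [-0.0197  0.0002  0.0204]
2.8 [-0.0242  0.0002  0.0294]
2.9 [-0.0279  0.0002  0.0387]
3.0 [-0.0305  0.0002  0.0484]
3.1 [-0.0323  0.0002  0.0583]
[(np.float64(0.27), np.float64(2.45)), (np.float64(0.271), np.float64(2.4)), (np.float64(0.298), np.float64(2.6)), (np.float64(0.332), np.float64(2.5)), (np.float64(0.332), np.float64(2.55))] 131
```

Force is light and the board is at about 2.45 rad. I'll continue down towards the stop.

Call:
jog_arm --commands '[[[-0.008,0,0.005,0,0,0,0],[-0.014,0,0.012,0,0,0,0],[-0.02,0,0.02,0,0,0,0],[-0.024,0,0.029,0,0,0,0],[-0.028,0,0.039,0,0,0,0],[-0.03,0,0.048,0,0,0,0],[-0.032,0,0.054,0,0,0,0],[-0.032,0,0.06,0,0,0,0],[-0.032,0,0.06,0,0,0,0]]]'

```text
t: 16.65
eef_pos: [0.5618, 0.1053, 0.0912]
ee_rot: [0.061, 0.998, -0.0, -0.0]
ft_force: [-0.4, -1.0, 0.1]
finger_gap: 0.003
gripper_force: 0.0
```

```bash
python3 - <<'E'
from h import *
where()
seeb()
E
```

```text
t 16.65 holder tcp [0.0378 0.0001 0.0882] F [-0.3 -1.1  0.1] gap 0.0
[(np.float64(0.684), np.float64(2.85)), (np.float64(0.688), np.float64(3.05)), (np.float64(0.733), np.float64(3.0)), (np.float64(0.773), np.float64(2.95)), (np.float64(0.774), np.float64(2.9))] 979
```

Call:
jog_arm --commands '[[[0,0,0.004,0,0,0,0],[0,0,0.008,0,0,0,0],[0,0,0.011,0,0,0,0],[0,0,0.014,0,0,0,0],[0,0,0.014,0,0,0,0]]]'

```text
t: 17.12
eef_pos: [0.5625, 0.1054, 0.0859]
ee_rot: [0.061, 0.998, 0.0, 0.0]
ft_force: [-1.6, -0.4, 9.6]
finger_gap: 0.006
gripper_force: 4.3
```

```bash
python3 - <<'E'
from h import *
where()
seeb()
E
```

```text
t 17.12 holder tcp [0.0384 0.0003 0.0829] F [-1.6 -0.6  9.6] gap 0.01
[(np.float64(0.726), np.float64(2.95)), (np.float64(0.743), np.float64(3.15)), (np.float64(0.784), np.float64(3.1)), (np.float64(0.789), np.float64(3.0)), (np.float64(0.816), np.float64(3.05))] 1115
```

The stop has been reached (9.6 N contact). I'll lift off, confirm the angle, and move to behind the lever ball.

Call:
jog_arm --commands '[[[0,0,-0.04,0,0,0,0],[0,0,-0.12,0,0,0,0],[0,0,-0.2,0,0,0,0],[0,0,-0.28,0,0,0,0],[0.06,0.055,-0.3,0,0,0,0],[0.12,0.11,-0.3,0,0,0,0],[0.18,0.165,-0.3,0,0,0,0],[0.24,0.22,-0.3,0,0,0,0],[0.277,0.254,-0.3,0,0,0,0],[0.277,0.254,-0.3,0,0,0,0]]]'

```text
t: 18.0
eef_pos: [0.4355, 0.2543, 0.2348]
ee_rot: [0.056, 0.998, 0.001, -0.001]
ft_force: [0.4, 0.1, 0.8]
finger_gap: -0.0
gripper_force: 0.0
```

Call:
jog_arm --commands '[[[0,0,0,0,0,0,0],[0,0,0,0,0,0,0]]]'

```text
t: 18.17
eef_pos: [0.4405, 0.2475, 0.2349]
ee_rot: [0.061, 0.998, -0.0, 0.0]
ft_force: [-0.5, -0.9, 1.0]
finger_gap: 0.003
gripper_force: 0.0
```

```bash
python3 - <<'E'
from h import *
where()
im=seeb(); o=cv2.resize(im[80:290,255:425],None,fx=2.8,fy=2.8,interpolation=cv2.INTER_CUBIC)
h=cv2.cvtColor(im,cv2.COLOR_BGR2HSV); h=(cv2.inRange(h,(0,150,120),(6,255,255))|cv2.inRange(h,(174,150,120),(180,255,255)))[120:290,380:440]
n,_,st,c=cv2.connectedComponentsWithStats(h);print([(s[4],(k+[380,120]).round(1)) for s,k in zip(st[1:],c[1:])])
print([(l,proj("scene",world(Q,ball(l))).round(1).tolist()) for l in(0,.2,1.4)])
print(rel([-.1,.127,.118]))
E
```

```text
t 18.17 holder tcp [-0.0998  0.1265  0.2319] F [-0.4 -0.9  1. ] gap 0.0
[(np.float64(0.79), np.float64(2.95)), (np.float64(0.839), np.float64(3.15)), (np.float64(0.867), np.float64(3.0)), (np.float64(0.888), np.float64(3.1)), (np.float64(0.914), np.float64(3.05))] 1694
[(np.int32(81), array([408.3, 189.9])), (np.int32(66), array([393.7, 219.3]))]
[(0, [[408.3, 189.7]]), (0.2, [[407.5, 189.3]]), (1.4, [[396.0, 211.6]])]
[ 1.300e-03  2.000e-03  2.278e-01 -2.000e-04  1.000e-04 -8.000e-04]
```

```bash
python3 - <<'E'
from h import *
K=6;im=capture("scene")[165:262,285:410]; o=cv2.resize(im,None,fx=K,fy=K,interpolation=cv2.INTER_CUBIC)
m=lambda b,f:world(Q,[bpt(b,-.06,-.08,f),bpt(b,-.06,.08,f),bpt(b,.06,.08,f),bpt(b,.06,-.08,f)])
for b,c in((3.14,(255,0,255)),(3.0,(255,255,0))):
    for p in proj("scene",m(b,-.004)): cv2.drawMarker(o,tuple(int(v) for v in (p-[285,165]+.5)*K),c,0,12)
cv2.imwrite("pics/s7.png",o)
E
```

```text
(no output)
```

View pics/s7.png

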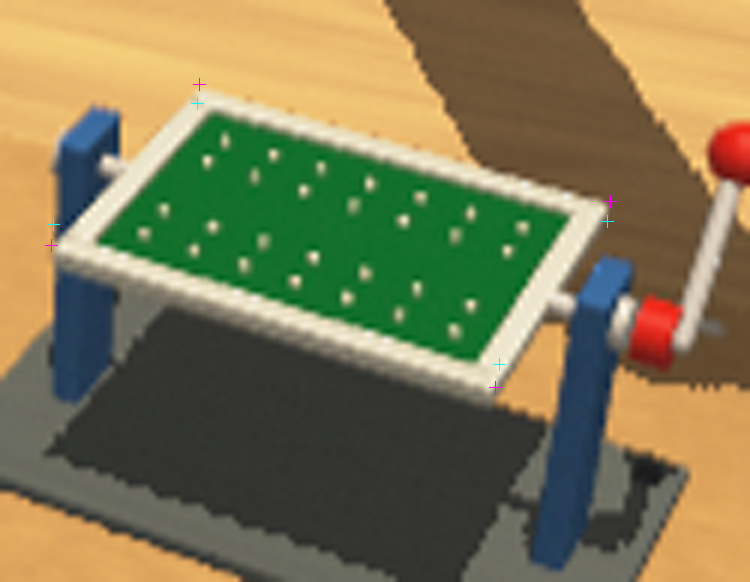

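All the solder dots show, and the frame corners lie on the marks for about 3.1 rad. The board is over and the lever is still open. Next I'll lower behind the ball and push it over.

Call:
jog_arm --commands '[[[0,0,0.07,0,0,0,0],[0,0,0.14,0,0,0,0],[0,0,0.2,0,0,0,0],[0,0,0.228,0,0,0,0],[0,0,0.228,0,0,0,0],[-0.03,0,0.228,0,0,0,0],[-0.06,0,0.228,0,0,0,0],[-0.075,0,0.228,0,0,0,0],[-0.09,0,0.228,0,0,0,0],[-0.09,0,0.228,0,0,0,0]]]'

```text
t: 19.1
eef_pos: [0.4864, 0.2422, 0.1217]
ee_rot: [0.062, 0.998, 0.0, 0.001]
ft_force: [-0.9, 0.5, -0.5]
finger_gap: 0.002
gripper_force: 0.0
```

```bash
cat >> h.py <<'E'
def seelock():
    im=capture("scene");h=cv2.cvtColor(im,cv2.COLOR_BGR2HSV); h=(cv2.inRange(h,(0,150,100),(6,255,255))|cv2.inRange(h,(174,150,100),(180,255,255)))[120:290,370:440]
    n,_,st,c=cv2.connectedComponentsWithStats(h);print([(int(s[4]),(k+[370,120]).round(1)) for s,k in zip(st[1:],c[1:])])
    print([(l,proj("scene",world(Q,ball(l)))[0].round(1)) for l in(0,.4,.7,1.,1.2,1.3,1.4)])
E
python3 - <<'E'
from h import *
where();seelock()
E
```

```text
t 19.1 holder tcp [-0.0537  0.1268  0.1187] F [-0.9  0.4 -0.5] gap 0.0
[(90, array([407.3, 189.6])), (74, array([393.6, 220.1]))]
[(0, array([408.3, 189.7])), (0.4, array([406.2, 190.1])), (0.7, array([403.7, 193.7])), (1.0, array([400.6, 200. ])), (1.2, array([398.3, 205.4])), (1.3, array([397.1, 208.4])), (1.4, array([396. , 211.6]))]
```

Contact has begun. I'll continue the push over the top.

Call:
jog_arm --commands '[[[-0.015,0,0,0,0,0,0],[-0.03,0,0,0,0,0,0],[-0.045,0,0,0,0,0,0],[-0.06,0,0,0,0,0,0],[-0.075,0,0,0,0,0,0],[-0.09,0,0,0,0,0,0],[-0.105,0,0,0,0,0,0],[-0.118,0,0,0,0,0,0],[-0.126,0,0,0,0,0,0],[-0.126,0,0,0,0,0,0]]]'

```text
t: 19.98
eef_pos: [0.5482, 0.2347, 0.1208]
ee_rot: [0.061, 0.998, -0.0, 0.0]
ft_force: [-0.7, -0.3, 0.2]
finger_gap: -0.002
gripper_force: 0.0
```

```bash
python3 - <<'E'
from h import *
where();seelock();seeb()
E
```

```text
t 19.98 holder tcp [0.0086 0.1269 0.1178] F [-0.6 -0.4  0.2] gap -0.0
[(105, array([397.5, 207.2])), (60, array([393.2, 220.7]))]
[(0, array([408.3, 189.7])), (0.4, array([406.2, 190.1])), (0.7, array([403.7, 193.7])), (1.0, array([400.6, 200. ])), (1.2, array([398.3, 205.4])), (1.3, array([397.1, 208.4])), (1.4, array([396. , 211.6]))]
[(np.float64(0.791), np.float64(2.95)), (np.float64(0.832), np.float64(3.15)), (np.float64(0.868), np.float64(3.0)), (np.float64(0.88), np.float64(3.1)), (np.float64(0.914), np.float64(3.05))] 1679
```

Lock is at about 1.25 rad. I'll inch to the stop.

Call:
jog_arm --commands '[[[-0.005,0,0,0,0,0,0],[-0.01,0,0,0,0,0,0],[-0.014,0,0,0,0,0,0],[-0.014,0,0,0,0,0,0]]]'

```text
t: 20.42
eef_pos: [0.5545, 0.2343, 0.121]
ee_rot: [0.061, 0.998, 0.0, 0.0]
ft_force: [-0.4, 0.3, 0.1]
finger_gap: 0.002
gripper_force: 0.2
```

```bash
python3 - <<'E'
from h import *
where();seelock()
E
```

```text
t 20.42 holder tcp [0.0149 0.1273 0.118 ] F [-0.4  0.2  0.1] gap 0.0
[(164, array([395.2, 213.9]))]
[(0, array([408.3, 189.7])), (0.4, array([406.2, 190.1])), (0.7, array([403.7, 193.7])), (1.0, array([400.6, 200. ])), (1.2, array([398.3, 205.4])), (1.3, array([397.1, 208.4])), (1.4, array([396. , 211.6]))]
```

Call:
jog_arm --commands '[[[-0.003,0,0,0,0,0,0],[-0.006,0,0,0,0,0,0],[-0.008,0,0,0,0,0,0],[-0.008,0,0,0,0,0,0]]]'

```text
t: 20.8
eef_pos: [0.5578, 0.234, 0.1208]
ee_rot: [0.061, 0.998, -0.0, -0.001]
ft_force: [-4.0, 0.9, 2.1]
finger_gap: -0.003
gripper_force: 1.7
```

```bash
python3 - <<'E'
from h import *
where();seelock()
E
```

```text
t 20.8 holder tcp [0.0182 0.1273 0.1178] F [-4.1  0.4  2.1] gap -0.0
[(156, array([394.8, 215. ]))]
[(0, array([408.3, 189.7])), (0.4, array([406.2, 190.1])), (0.7, array([403.7, 193.7])), (1.0, array([400.6, 200. ])), (1.2, array([398.3, 205.4])), (1.3, array([397.1, 208.4])), (1.4, array([396. , 211.6]))]
```

The lever is at its end stop (4 N). I'll back off and rise clear.

Call:
jog_arm --commands '[[[0.04,0,0,0,0,0,0],[0.08,0,0,0,0,0,0],[0.1,0,-0.08,0,0,0,0],[0.1,0,-0.16,0,0,0,0],[0.1,0,-0.24,0,0,0,0],[0.1,0,-0.3,0,0,0,0],[0.1,0,-0.3,0,0,0,0],[0.1,0,-0.3,0,0,0,0]]]'

```text
t: 21.52
eef_pos: [0.51, 0.2402, 0.2734]
ee_rot: [0.061, 0.998, 0.001, 0.002]
ft_force: [0.2, -0.1, -1.1]
finger_gap: -0.0
gripper_force: 0.0
```

```bash
python3 - <<'E'
from h import *
where();seelock();seeb()
# base corners drift check: overlap of spool/base vs first picture
a=cv2.cvtColor(cv2.imread("pics/scene0.png"),cv2.COLOR_BGR2GRAY);b=cv2.cvtColor(cv2.resize(capture("scene"),(800,600),interpolation=cv2.INTER_CUBIC),cv2.COLOR_BGR2GRAY)
for n,(x,y,w,h) in dict(base=(480,350,95,50),baseR=(392,315,60,50),flux=(340,345,40,55),spool=(435,375,55,60),tray=(500,395,95,80),tumbler=(285,245,55,70)).items():
    r=cv2.matchTemplate(b[y-15:y+h+15,x-15:x+w+15],a[y:y+h,x:x+w],cv2.TM_CCOEFF_NORMED);_,v,_,l=cv2.minMaxLoc(r);print(n,round(v,2),l[0]-15,l[1]-15)
E
```

```text
t 21.52 holder tcp [-0.03    0.1277  0.2704] F [ 0.2 -0.1 -1.1] gap -0.0
[(158, array([394.8, 215.2]))]
[(0, array([408.3, 189.7])), (0.4, array([406.2, 190.1])), (0.7, array([403.7, 193.7])), (1.0, array([400.6, 200. ])), (1.2, array([398.3, 205.4])), (1.3, array([397.1, 208.4])), (1.4, array([396. , 211.6]))]
[(np.float64(0.79), np.float64(2.95)), (np.float64(0.837), np.float64(3.15)), (np.float64(0.868), np.float64(3.0)), (np.float64(0.886), np.float64(3.1)), (np.float64(0.915), np.float64(3.05))] 1690
base 0.97 0 0
baseR 0.98 0 0
flux 1.0 0 0
spool 1.0 0 0
tray 1.0 0 0
tumbler 1.0 0 0
```

```bash
python3 -c "
from bench import *
print(sign_off())"
```

```text
the job is handed in; nothing more can be done
None
```

I handed the job in at 21.5 s: the board is on its solder-side-up stop and the lock lever was then pushed to its locked stop. The holder, flux bottle, spool, tray and tumbler show no shift in the scene camera; I didn't check the screwdriver by image, and sign-off returned no verdict.

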